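# Tip a wooden spoon out of a tall holder and lay it on the sloping rest

## Robot

A 6-joint arm with a two-finger parallel gripper is mounted at the origin on a cart in front of the work surface, level with it; the furniture and walls round the work are solid. World frame = base frame: x ahead of the robot, y to its left, z up, the work surface at z = 0. Lengths are in mm, angles in rad, forces in N, time in s.
With the tool pointing down it reaches from about 375 to 750 mm from the base axis. Payload 9 kg.
Tool frame: the origin (TCP) lies midway between the tips of the shut fingers; the grasp point (between the pads) lies 19 mm behind it (robot.pinch_z is the z of the grasp point in the tool frame, in mm); z points along the fingers, y is the direction in which the jaws open and shut (so a half turn about z gives the same grasp; the last joint's range is limited). The gripper opens to 85 mm and grips with 20 to 120 N. Pads are 22 mm wide; open, the fingers measure 114 mm over their backs; the gripper's body (76 mm by 85 mm) begins 54 mm behind the grasp point. The pads swing forward as they close: fully open they stand 13 mm farther back than shut.
Start: joints at [1.12, 0.104, 0.097, 1.564, 0, 1.353], TCP at [138.424, 583.845, 231.331] pointing down, gripper open.
Joint ranges: [-2.99, 2.99], [-0.84, 1.86], [-1.1, 1.16], [-1.84, 2.11], [-1.51, 1.56], [-3.14, 3.14]. Speed limits (rad/s): [2.22, 2.22, 2.57, 3.14, 3.14, 3.14].

## Interface

Orientations are given as a 3x3 rotation matrix whose columns are the frame's x, y, z axes.
In Python, from plant import robot, optics gives the robot as it stands.
- The arm moves only by the shell command python3 -m pendant 'ROWS' [FORCE]. ROWS is JSON, a list that holds one entry, the list of rows, each a list of 7 numbers: the gripper's target within -1 to 1 (shut at 1, half-way at 0, fully open at -1), then the shift along the world's x, y, z in cm, then the turn, a rotation vector about the world's x, y, z in rad. In form: [[[jaw, tx, ty, tz, wx, wy, wz], ...]]. A call has 1 to 12 rows; each row shifts and turns the commanded pose from where the row before left it; what a row does not reach is not made up. A row lasts 1/10 s, in which the tool goes at most 50 mm and 8.59 degrees, less where a joint would pass 70% of its speed; a pose out of reach is approached as far as the arm can. A call with a gripper value outside its range is refused whole. The fingers move at their own pace and stop on an object; FORCE is the grip in N (left out, the last holds). Time passes only in rows, so rows that do not move let the fingers close. It gives the time, the measured TCP pose, the force and the opening at its end, in the units of the state.
- robot.get_obs(): the state, without advancing time (a new reading comes with each control period).
- optics.read_camera(name): name is "scene" or "top" or "wrist"; returns a dict with "image" (400x640x3 uint8, blue, green, red), "K" (3x3 intrinsics, pixels), "D" ([k1, k2, p1, p2, k3] as OpenCV has them; the pictures are not rectified), "T" (4x4, takes a point from camera to world coordinates). Camera axes: x right, y down, z forward; pixel columns grow to the right and rows downward; lengths in mm; the calibration is good to about 2 mm. A picture is of the moment at which its call begins. There is no depth.
- robot.sign_off(): hands the job in, once; it reports no verdict.
The state is a dict: "time": time; "joints": joint angles; "joint_vel": joint speeds; "tau": joint torques, N m; "position": TCP position; "orientation": TCP orientation; "ft_force": force on the tool from outside, world axes, zero at the start; "ft_torque": the same for the moment, N m; "width": finger opening in mm.
Only numpy, scipy, OpenCV 4.12 (cv2) and the standard library are available. Lean on these libraries where they do the work, as an engineer would, in place of code of your own. Each camera call takes 0.05 s, during which the arm holds its last target.

## Task

The small wooden spoon stands at the bottom of the tall square metal holder, too deep to grip: push the holder right over on its pivot and keep it down until the spoon slides out into the tray, then let the holder swing back upright. Pick up the spoon and lay it lengthwise in the empty notches of the sloping wooden tool rest beside the marker, lowering it at the slope of the rest until it lies on both bars before letting go, not dropping it. Leave everything else where it stands.

Things in the scene. Friction and masses are not known exactly. Their poses are not given: they have to be found in the camera images.
- stand: Fixed plywood base board, 253 x 130 mm (x = -122 to 131 mm), 8 mm thick; origin on its underside on the bench, z up; its x axis runs from the pivoted holder towards the catch tray. Two upright cheeks at x = -80 mm, |y| = 29 to 37 mm, 36 mm wide along x, 199 mm high, carry the holder's pivot.
- tray_mid (a point): Middle of the catch tray's slippery white laminate floor, 11 mm above the bench, at x = 60, y = 0 mm in the stand's frame. Flat from x = -2 to 123 mm, 116 mm wide, with side and end walls 26 mm high above the bench; towards the holder a slick ramp of 60 degrees rises to x = -50, z = 95 mm, 48 mm wide between side guides 24 mm high. Only the tipped holder hangs over it; the spoon slides to the flat part.
- pivot (a point): Point on the holder's pivot axis (parallel to the stand's y), midway between the cheeks: x = -80, y = 0, z = 180 mm in the stand's frame.
- holder (a joint): Tip angle of the holder, rad: 0 = upright, mouth up (stop); growing, the mouth tips to the stand's +x, over the tray; stop at 2.55. It hangs upright by its own weight (0.45 kg, heavy foot; a few newtons near the mouth push it over from the side away from the tray) and swings back, damped, in 1 to 3 s when let go. The spoon slides out from about 2.0 to 2.3 rad: push to 2.4 or more.
- holder_mouth (a point): Centre of the mouth of the holder, a square aluminium tube 40 mm outside, 32 mm bore, 180 mm long, closed below. The mouth is 70 mm from the pivot, the closed end 110 mm on the other side. A lip round the mouth, 5 mm high, stands 3.5 mm proud of the tube. Tipped to 2.55 rad the mouth is about 39 mm past the pivot and 122 mm above the bench.
- spoon_mid (a point): Centre of the small wooden spoon: 120 mm long along its own y (bowl at +y), 8 mm thick along its own z. The handle, y = -60 to +28 mm, is a bar 10 mm wide and 8 mm thick, so the middle is handle; the bowl is 24 mm wide. 11 to 19 g. It begins standing bowl up in the holder, top about 52 mm below the mouth; in the tray it may lie either face up or on edge.
- spoon: The same spoon's body; origin at mid-length, 4 mm from spoon_mid along its own -z; same axes.
- rest: Fixed sloping plywood tool rest on a base board 150 x 128 mm; origin on the bench, z up, 90 mm in front of the board's centre (the board spans x = 15 to 165 mm); it rises by 30 degrees towards its own +x, to about 115 mm. A black and white marker (fixed) lies in its other notches, 60 mm to the +y side of the empty ones.
- slot: The empty notches. Origin: where the lying spoon's centre belongs, 70 mm above the bench. x points up the slope (30 degrees), y level across, z square out of the slope. Bars at x = -36 and +36 mm (10 mm wide), notch floors at z = -4 mm, 34 mm wide between teeth up to z = +6 mm. Open between the bars for fingertips. Stop plate at x = -73 mm. Spoon along x, either end up; it may slide down to the stop.
- bulb: Bystander: orange rubber bulb, 28 mm wide, 27 mm high, origin under its centre.
- cup: Bystander: small steel pouring cup, 49 x 61 mm, 32 mm high, origin under its centre.
- block: Bystander: plaster block 58 x 54 x 22 mm, origin under its centre.
- dropper_bottle: Bystander: brown dropper bottle, 33 mm wide, 102 mm high, origin under its centre.
There are look-alikes about, which are no part of the job. Of the things that look like the rest, the smaller one is meant.

How it is judged:
By the outcome, as a careful person would: the job done as asked, in the order asked, and still so for the second after the job is handed in, with the robot touching nothing.
It also fails if it takes over 54 s, if anything falls off the work surface, if the arm or the gripper's body presses on something with over 40 N, if the wrist force passes 120 N, or if a joint passes its speed limit or range.

## Working session

There is one attempt and no reset: what is moved stays moved. The work goes in short steps, Python scripts to look and compute and a shell command to move; the robot and the scene stay as the last step left them, time stands still between calls to the robot, and variables do not carry over. Pictures are saved under pics/ and viewed, and the job is handed in when it is done.

```bash
ls -la; mkdir -p pics; python3 - <<'E'
from plant import robot, optics
import cv2
o=robot.get_obs(); print(o['time'],o['position'],o['orientation'],o['width'],robot.pinch_z)
for n in ['scene','top','wrist']:
    c=optics.read_camera(n); cv2.imwrite(f'pics/a_{n}.png',c['image']); print(n,c['K'],c['D'],c['T'])
E
```

```text
total 12
drwxr-xr-x  3 agent agent 4096 Dec  7 13:53 .
drwxr-xr-x 23 root  root  4096 Dec  7 13:53 ..
drwxr-xr-x  2 agent agent 4096 Dec  7 13:53 pics
0.0 [138.25504999 583.50205687 230.52045871] [[-9.73024718e-01  2.30700100e-01 -6.01498232e-04]
 [ 2.30700682e-01  9.73024012e-01 -1.21148051e-03]
 [ 3.05783548e-04 -1.31756653e-03 -9.99999085e-01]] 85.54636837232624 -18.700000000000003
scene [[418.19435329   0.         320.80692438]
 [  0.         418.19435329 206.66169211]
 [  0.           0.           1.        ]] [-0.05932842  0.          0.          0.          0.        ] [[ 6.41647827e-01 -3.23038676e-01  6.95653707e-01 -5.00283463e+02]
 [-7.66761280e-01 -2.92758326e-01  5.71287758e-01 -7.33411585e+02]
 [ 1.91103739e-02 -8.99965875e-01 -4.35541292e-01  8.14152608e+02]
 [ 0.00000000e+00  0.00000000e+00  0.00000000e+00  1.00000000e+00]]
top [[431.23828642   0.         320.8186977 ]
 [  0.         431.23828642 198.42187558]
 [  0.           0.           1.        ]] [-0.0055434  0.         0.         0.         0.       ] [[-1.68206388e-02 -9.81527513e-01  1.90580188e-01  1.92227086e+02]
 [-9.99844111e-01  1.75354119e-02  2.06460396e-03  1.03652331e+02]
 [-5.36836770e-03 -1.90515751e-01 -9.81669460e-01  1.80176794e+03]
 [ 0.00000000e+00  0.00000000e+00  0.00000000e+00  1.00000000e+00]]
wrist [[281.45573448   0.         323.68864237]
 [  0.         281.45573448 194.00787729]
 [  0.           0.           1.        ]] [-0.03494114  0.          0.          0.          0.        ] [[ 2.29814318e-01  9.22831148e-01  3.09140828e-01  5.81543885e+01]
 [ 9.73234341e-01 -2.17734672e-01 -7.35291061e-02  6.02843763e+02]
 [-5.44272641e-04  3.17764511e-01 -9.48169510e-01  3.73568207e+02]
 [ 0.00000000e+00  0.00000000e+00  0.00000000e+00  1.00000000e+00]]
```

View pics/a_scene.png

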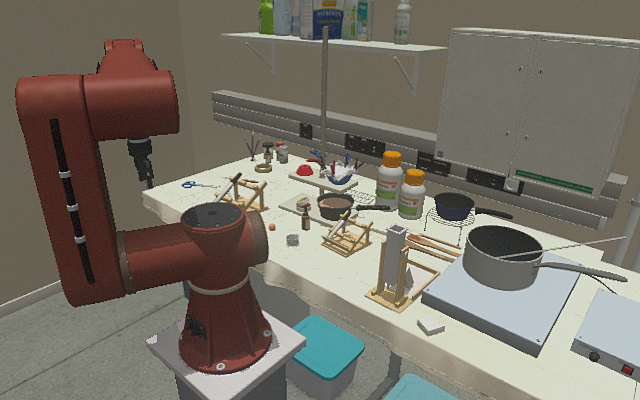

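View pics/a_top.png

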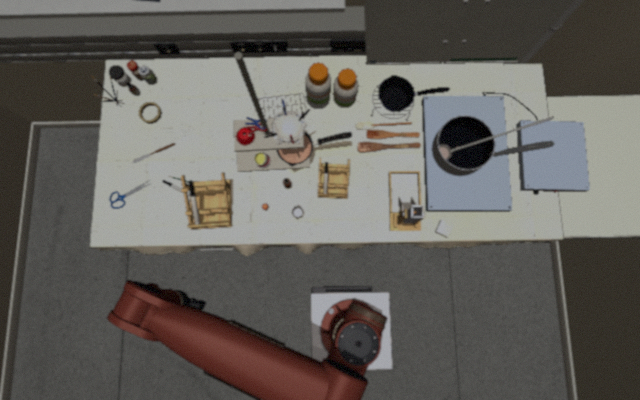

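View pics/a_wrist.png

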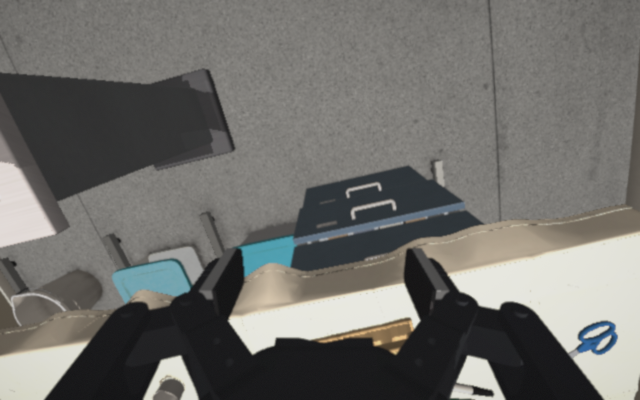

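The scene shows two rests: a large one (top px 208,202) and a small one (top px 335,180). The stand with the holder is at top px (405,200). I'll enlarge both views.

```bash
python3 - <<'E'
import cv2
t=cv2.imread('pics/a_top.png'); s=cv2.imread('pics/a_scene.png')
cv2.imwrite('pics/b1.png',cv2.resize(t[145:245,250:450],None,fx=4,fy=4,interpolation=cv2.INTER_CUBIC))
cv2.imwrite('pics/b2.png',cv2.resize(s[200:350,260:460],None,fx=4,fy=4,interpolation=cv2.INTER_CUBIC))
cv2.imwrite('pics/b3.png',cv2.resize(t[160:240,150:250],None,fx=6,fy=6,interpolation=cv2.INTER_CUBIC))
E
```

```text
(no output)
```

View pics/b1.png

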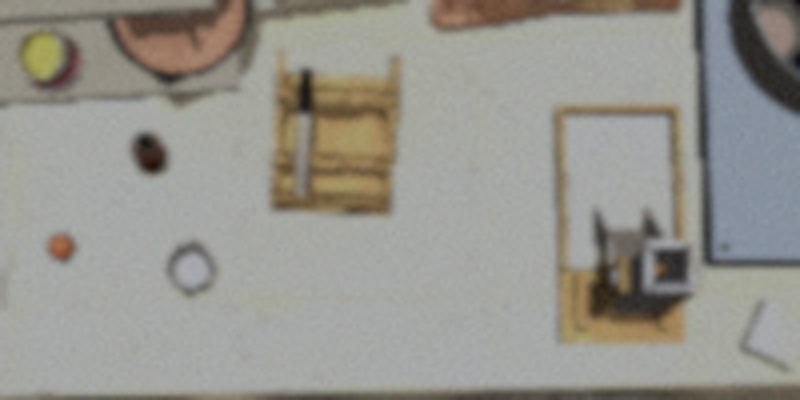

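View pics/b2.png

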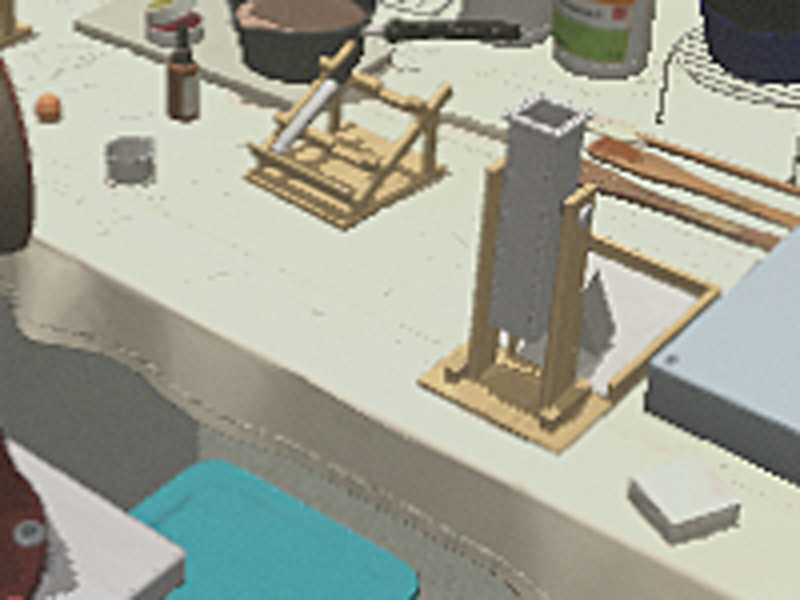

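View pics/b3.png

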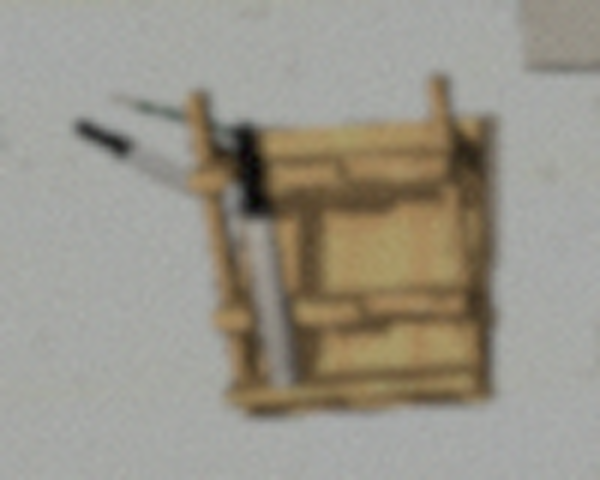

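```bash
cat > h.py <<'E'
import numpy as np, cv2, pickle
from scipy.optimize import least_squares
def proj(c,P):
    P=np.atleast_2d(np.float64(P)); T=np.linalg.inv(c['T'])
    r,_=cv2.Rodrigues(T[:3,:3]); p,_=cv2.projectPoints(P,r,T[:3,3],c['K'],c['D']); return p[:,0]
def pose(p,L):
    x,y,a=p[:3]; c,s=np.cos(a),np.sin(a); L=np.atleast_2d(np.float64(L))
    return np.c_[x+c*L[:,0]-s*L[:,1], y+s*L[:,0]+c*L[:,1], L[:,2]]
def ray(c,uv,z):
    n=cv2.undistortPoints(np.float64(uv).reshape(-1,1,2),c['K'],c['D'])[:,0]
    d=np.c_[n,np.ones(len(n))]@c['T'][:3,:3].T; o=c['T'][:3,3]
    return o+d*((z-o[2])/d[:,2])[:,None]
def fit(obs,p0):
    def f(p):
        return np.concatenate([(proj(c,pose(p,L))-uv).ravel() for c,L,uv in obs])
    r=least_squares(f,p0,loss='soft_l1'); return r.x, r.fun.reshape(-1,2)
E
python3 - <<'E'
from h import *
from plant import optics
C={n:optics.read_camera(n) for n in ['scene','top']}
pickle.dump(C,open('cams.pkl','wb'))
tc=lambda L:(np.array(L)+.5)/4-.5+[250,145]
sc=lambda L:(np.array(L)+.5)/4-.5+[260,200]
st=[(C['top'],[(131,65,26),(131,-65,26),(-122,65,8),(-122,-65,8),(-80,0,250)],tc([(557,106),(682,106),(558,342),(682,342),(664,268)])),
    (C['scene'],[(-122,65,8),(-122,-65,8),(131,-65,26),(-80,0,250)],sc([(418,382),(560,447),(718,288),(549,116)]))]
p,r=fit(st,[500,-190,0]); print('stand',p,'\n',r)
rs=[(C['top'],[(15,64,4),(15,-64,4)],tc([(272,210),(390,212)])),(C['scene'],[(15,64,0),(15,-64,0),(165,-64,0)],sc([(247,178),(345,230),(447,173)]))]
q,r=fit(rs,[500,50,0]); print('rest',q,'\n',r)
print('bulb,cup,block,bottle',ray(C['top'],tc([(60,247),(190,270),(765,335),(148,150)]),15))
E
```

```text
stand [ 5.18859540e+02 -2.43564925e+02 -2.68055152e-02] 
 [[-0.32078892 -0.39479837]
 [-0.91079441 -0.13577254]
 [-0.00494804  0.45936037]
 [ 0.17475016  0.74448867]
 [ 1.10652791 -0.1619492 ]
 [-0.36722977 -1.01589513]
 [-0.06411537  1.3406136 ]
 [ 1.48600146 -0.36043559]
 [-0.18313443 -0.64205126]]
rest [ 5.29631201e+02  6.13736363e+01 -5.82382098e-02] 
 [[-0.82410559 -0.26996018]
 [-0.20862391  0.42312315]
 [-0.68710148  0.46552273]
 [ 0.83173114  0.54129326]
 [ 0.62577982 -0.38654217]]
bulb,cup,block,bottle [[ 509.23828209  344.47159531   15.        ]
 [ 482.31870444  207.80426474   15.        ]
 [ 403.26846707 -389.84036401   15.        ]
 [ 612.31583422  251.65907791   15.        ]]
```

The empty notches meant are in the smaller rest (top px 335,180; its marker at px 325,178). The larger one (208,202) is the look-alike. I'll swing over the small rest to view it from the wrist on the way to the holder.

```bash
python3 -m pendant '[[[1,3.5,-2.3,0.8,0,0,0.013],[1,3.5,-2.3,0.8,0,0,0.013],[1,3.5,-2.3,0.8,0,0,0.013],[1,3.5,-2.3,0.8,0,0,0.013],[1,3.5,-2.3,0.8,0,0,0.013],[1,3.5,-2.3,0.8,0,0,0.013],[1,3.5,-2.3,0.8,0,0,0.013],[1,3.5,-2.3,0.8,0,0,0.013],[1,1.25,-4.2,0.5,0,0,0.013],[1,1.25,-4.2,0.5,0,0,0.013],[1,1.25,-4.2,0.5,0,0,0.013],[1,1.25,-4.2,0.5,0,0,0.013]]]' 40
python3 -m pendant '[[[1,1.25,-4.2,0.5,0,0,0.013],[1,1.25,-4.2,0.5,0,0,0.013],[1,1.25,-4.2,0.5,0,0,0.013],[1,1.25,-4.2,0.5,0,0,0.013],[1,0,0,0,0,0,0],[1,0,0,0,0,0,0]]]'
python3 - <<'E'
from h import *
from plant import optics,robot
c=optics.read_camera('wrist'); cv2.imwrite('pics/c.png',c['image']); pickle.dump(c,open('w1.pkl','wb'))
o=robot.get_obs(); print(o['time'],o['joints'],o['ft_force'])
E
```

```text
time: 1.45
position: [468.7, 230.2, 315.5]
orientation: [[-0.997, 0.076, 0.0], [0.076, 0.997, 0.0], [-0.0, 0.0, -1.0]]
ft_force: [0.9, -0.1, -0.3]
width: 0.2
time: 2.05
position: [518.5, 63.0, 335.2]
orientation: [[-1.0, 0.027, -0.0], [0.027, 1.0, 0.0], [0.0, 0.0, -1.0]]
ft_force: [-0.5, 0.3, 0.6]
width: -0.0
2.1 [-1.28149138e-01 -8.02643348e-02  1.02673722e-01  1.75415991e+00
  3.92456915e-04 -1.02605453e-01] [-0.68261827  0.80911627 -0.71804456]
```

View pics/c.png

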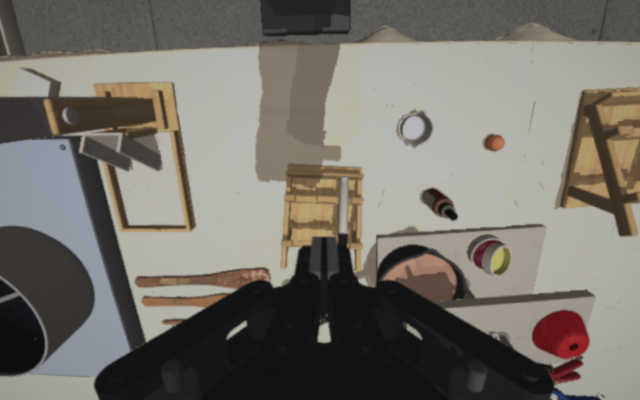

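The wrist view shows the small rest at px (285–362, 168–270), with its marker at px (343,205). I'll enlarge the rest and stand for a refined fit.

```bash
python3 - <<'E'
from h import *
c=pickle.load(open('w1.pkl','rb')); im=c['image']
cv2.imwrite('pics/d.png',cv2.resize(im[155:275,270:380],None,fx=5,fy=5,interpolation=cv2.INTER_CUBIC))
q=[529.6,61.4,-.058]; s=[518.9,-243.6,-.0268]
u=im.copy()
u=cv2.resize(u,None,fx=5,fy=5,interpolation=cv2.INTER_CUBIC)
def dr(P,col):
    p=proj(c,P); p=(p+.5)*5-.5
    for a,b in zip(p[:-1],p[1:]): cv2.line(u,tuple(map(int,a)),tuple(map(int,b)),col,1)
dr(pose(q,[(15,64,0),(15,-64,0),(165,-64,0),(165,64,0),(15,64,0)]),(255,0,0))
dr(pose(s,[(-122,65,8),(-122,-65,8),(131,-65,26),(131,65,26),(-122,65,8)]),(255,0,0))
cv2.imwrite('pics/d.png',u[155*5:275*5,265*5:395*5])
cv2.imwrite('pics/d2.png',cv2.resize(u[70*5:240*5,20*5:200*5],None,fx=.6,fy=.6,interpolation=cv2.INTER_AREA))
E
```

```text
(no output)
```

View pics/d.png

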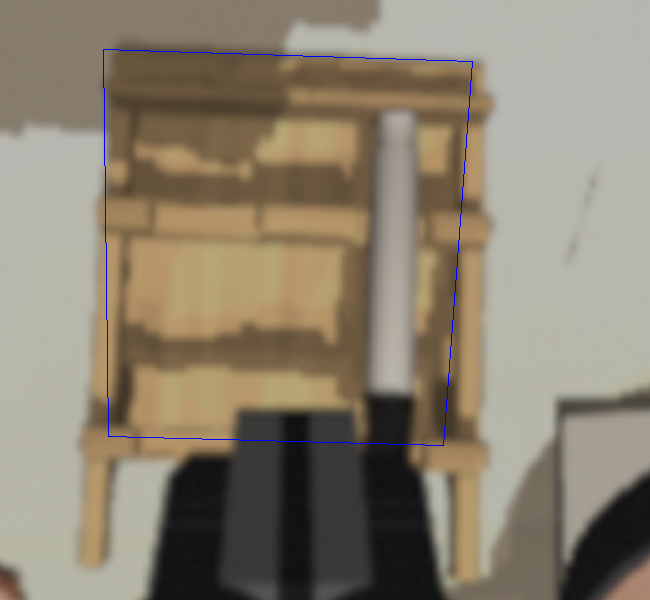

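View pics/d2.png

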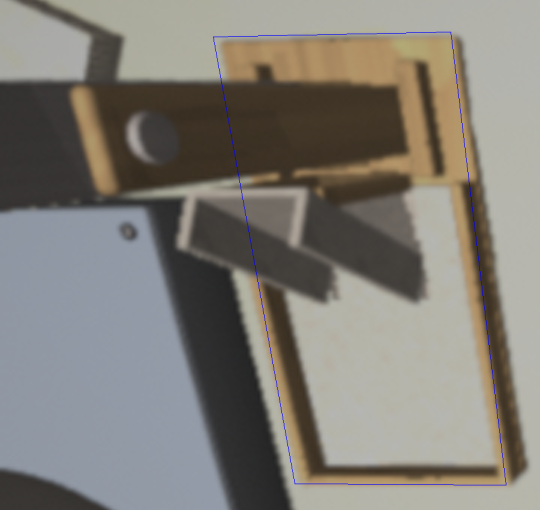

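```bash
python3 - <<'E'
from h import *
c=pickle.load(open('w1.pkl','rb')); C=pickle.load(open('cams.pkl','rb'))
wc=lambda L:(np.array(L)+.5)/5-.5+[265,155]
tc=lambda L:(np.array(L)+.5)/4-.5+[250,145]
sc=lambda L:(np.array(L)+.5)/4-.5+[260,200]
co,si=np.cos(np.pi/6),np.sin(np.pi/6)
def sl(p,L):
    L=np.atleast_2d(np.float64(L)); return pose(p,np.c_[p[3]+co*L[:,0]-si*L[:,2],p[4]+L[:,1],70+si*L[:,0]+co*L[:,2]])
obs=[(c,0,[(15,64,8),(15,-64,8)],wc([(483,65),(110,49)])),
(c,1,[(-36,-17,1),(-36,17,1),(36,-17,1)],wc([(153,217),(258,222),(133,441)])),
(C['top'],0,[(15,64,4),(15,-64,4)],tc([(272,210),(390,212)])),
(C['scene'],0,[(15,64,0),(15,-64,0),(165,-64,0)],sc([(247,178),(345,230),(447,173)]))]
w=[1,1,.7,.7]
def f(p):
    return np.concatenate([k*(proj(cc,(sl(p,L) if m else pose(p,L)))-uv).ravel() for k,(cc,m,L,uv) in zip(w,obs)]+[[(p[4]+30)/2]])
r=least_squares(f,[529,61,-.05,90,-30],loss='soft_l1'); print(r.x,'\n',r.fun.reshape(-1)[:-1].reshape(-1,2).round(1))
p=r.x; print('slot',sl(p,[0,0,0]), 'bar mid', ray(c,wc([(295,222)]),52),ray(c,wc([(286,449)]),88))
u=cv2.resize(c['image'],None,fx=5,fy=5,interpolation=cv2.INTER_CUBIC)
def dr(P,col):
    q=(proj(c,P)+.5)*5-.5
    for a,b in zip(q[:-1],q[1:]): cv2.line(u,tuple(map(int,a)),tuple(map(int,b)),col,1)
dr(pose(p,[(15,64,8),(15,-64,8),(165,-64,8),(165,64,8),(15,64,8)]),(255,0,0))
for x in (-36,36):
  for y in (-17,17,43,77):
    dr(sl(p,[(x-5,y,6),(x+5,y,6),(x+5,y,-4)]),(0,0,255))
dr(sl(p,[(-60,0,0),(60,0,0)]),(0,255,0)); dr(sl(p,[(-73,-17,0),(-73,17,0)]),(0,255,0))
cv2.imwrite('pics/e.png',u[155*5:275*5,265*5:395*5])
np.save('rest.npy',p)
# stand refine with wrist
w2=lambda L:((np.array(L)/.6)+.5)/5-.5+[20,70]
st=[(C['top'],[(131,65,26),(131,-65,26),(-122,65,8),(-122,-65,8),(-80,0,250)],tc([(557,106),(682,106),(558,342),(682,342),(664,268)])),
    (C['scene'],[(-122,65,8),(-122,-65,8),(131,-65,26),(-80,0,250)],sc([(418,382),(560,447),(718,288),(549,116)])),
    (c,[(-122,65,8),(131,65,26),(131,-65,26)],w2([(455,38),(507,480),(298,481)]))]
p,r=fit(st,[518,-243,0]); print('stand',p,'\n',r.round(1)); np.save('stand.npy',p); print('pivot',pose(p,[-80,0,180]))
E
```

```text
[ 5.28711405e+02  6.47549906e+01 -7.33609808e-02  9.02938580e+01
 -2.82906046e+01] 
 [[ 0.2  0.3]
 [-0.1  0. ]
 [-0.7 -0.2]
 [-0.5 -0.3]
 [ 0.5  0.5]
 [-1.1 -0.2]
 [-0.7  0.6]
 [-0.9  0.1]
 [-0.1  0.3]
 [ 0.1 -0.2]]
slot [[616.68883339  29.92237354  70.        ]] bar mid [[587.45237279  61.79082532  52.        ]] [[649.59366172  57.32902883  88.        ]]
stand [ 5.19017259e+02 -2.42494487e+02 -2.85050544e-02] 
 [[-0.5 -0.5]
 [-1.1 -0.1]
 [-0.3  0.4]
 [-0.1  0.7]
 [ 0.8 -0.2]
 [-0.7 -1.2]
 [-0.4  1.1]
 [ 1.3 -0.5]
 [-0.5 -0.8]
 [-0.6 -1.8]
 [ 0.1  1.8]
 [-0.6  0.9]]
pivot [[ 439.04975821 -240.21439171  180.        ]]
```

View pics/e.png

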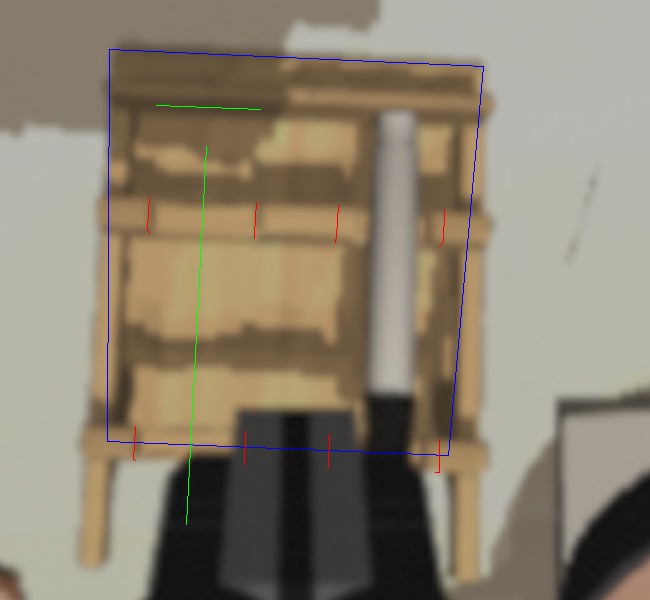

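```bash
python3 - <<'E'
import numpy as np
pv=np.array([439.0,180.])
prev=None
for th in [0,.2,.4,.6,.8,1,1.2,1.4,1.57,1.75,1.9,2.05,2.2,2.3,2.4,2.45,2.5]:
    s=50;c=pv+s*np.array([np.sin(th),np.cos(th)])+20*np.array([-np.cos(th),np.sin(th)])
    off=-11*np.clip(np.cos(th)*4,-1,1)
    t=c+[off,0]
    print(th,t.round(1), None if prev is None else ((t-prev)/10).round(2)); prev=t
E
```

```text
0 [408. 230.] None
0.2 [418.3 233. ] [1.03 0.3 ]
0.4 [429.  233.8] [1.07 0.09]
0.6 [439.7 232.6] [ 1.07 -0.13]
0.8 [449.9 229.2] [ 1.02 -0.34]
1 [459.3 223.8] [ 0.93 -0.53]
1.2 [467.4 216.8] [ 0.81 -0.71]
1.4 [477.4 208.2] [ 1.   -0.86]
1.57 [488.9 200. ] [ 1.16 -0.82]
1.75 [499.6 190.8] [ 1.07 -0.93]
1.9 [503.8 182.8] [ 0.42 -0.8 ]
2.05 [503.6 174.7] [-0.02 -0.81]
2.2 [502.2 166.7] [-0.14 -0.79]
2.3 [500.6 161.6] [-0.16 -0.51]
2.4 [498.5 156.6] [-0.21 -0.5 ]
2.45 [497.3 154.2] [-0.12 -0.24]
2.5 [495.9 151.9] [-0.13 -0.23]
```

```bash
python3 -m pendant '[[[1,-0.7,-4.4,0,0,0,0],[1,-0.7,-4.4,0,0,0,0],[1,-1.2,-4.3,0,0,0,0],[1,-1.8,-4.2,0,0,0,0],[1,-2.4,-3.8,0,0,0,0],[1,-2.7,-3.6,0,0,0,0],[1,-2.4,-3.2,0,0,0,0],[1,-1.6,-2.3,-1.0,0,0,0],[1,0,0,-3,0,0,0],[1,0,0,-2,0,0,0],[1,0,0,0,0,0,0]]]'
python3 - <<'E'
from h import *
from plant import optics,robot
c=optics.read_camera('scene'); cv2.imwrite('pics/f.png',cv2.resize(c['image'][150:320,280:480],None,fx=4,fy=3.5,interpolation=cv2.INTER_CUBIC))
E
```

```text
time: 3.2
position: [383.1, -236.3, 272.8]
orientation: [[-1.0, 0.023, -0.002], [0.023, 1.0, 0.003], [0.002, 0.003, -1.0]]
ft_force: [-0.9, 0.3, -0.0]
width: 0.2
```

View pics/f.png

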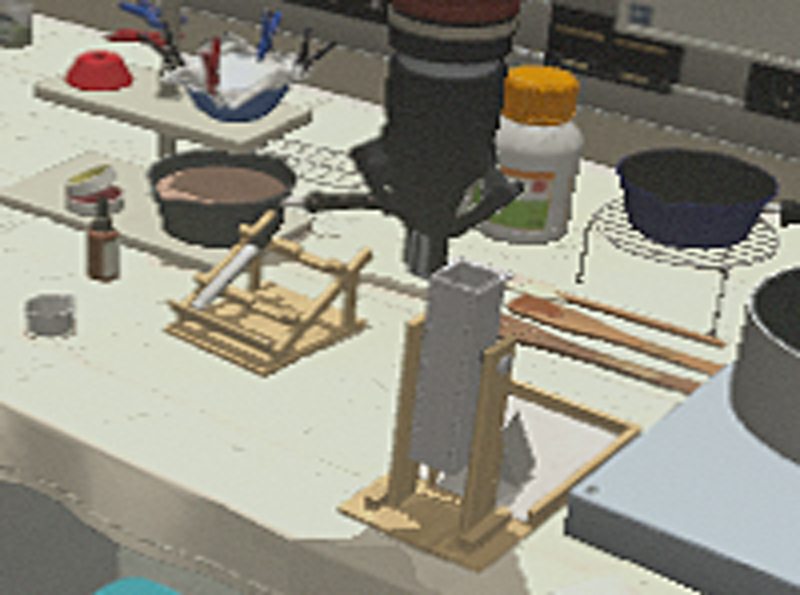

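The closed fingers (px 425,265) are behind the mouth (px 465,275) on the side away from the tray. I'll go down to mouth height and start pushing.

```bash
python3 -m pendant '[[[1,0,-0.1,-2.2,0,0,0],[1,0,-0.1,-2.1,0,0,0],[1,1.2,0,0,0,0,0],[1,1.2,0,0.1,0,0,0],[1,1.0,0,0.15,0,0,0],[1,1.0,0,0.1,0,0,0],[1,1.0,-0.05,0.0,0,0,0]]]'
python3 - <<'E'
from h import *
from plant import optics,robot
c=optics.read_camera('scene'); cv2.imwrite('pics/g.png',cv2.resize(c['image'][190:320,340:460],None,fx=5,fy=4.5,interpolation=cv2.INTER_CUBIC))
E
```

```text
time: 3.95
position: [438.3, -240.4, 236.7]
orientation: [[-1.0, 0.024, 0.0], [0.024, 1.0, -0.0], [-0.0, -0.0, -1.0]]
ft_force: [-4.2, 2.2, 0.6]
width: 0.2
```

View pics/g.png

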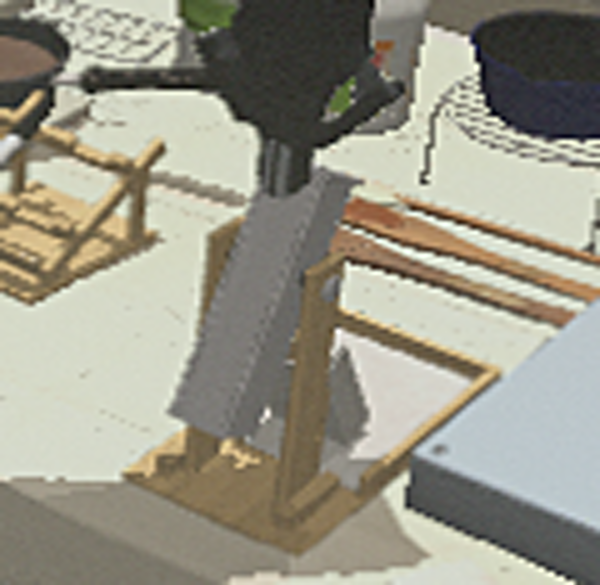

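The holder follows (about 0.55 rad) at roughly 4 N. I'll continue round the arc.

```bash
python3 -m pendant '[[[1,1.15,-0.03,-0.75,0,0,0],[1,0.93,-0.03,-0.53,0,0,0],[1,0.8,-0.02,-0.7,0,0,0],[1,1.0,-0.03,-0.86,0,0,0],[1,1.15,-0.03,-0.82,0,0,0],[1,1.05,-0.03,-0.93,0,0,0],[1,0.42,0,-0.8,0,0,0],[1,0,0,-0.8,0,0,0],[1,-0.1,0,-0.8,0,0,0]]]'
python3 - <<'E'
from h import *
from plant import optics,robot
c=optics.read_camera('scene'); cv2.imwrite('pics/i.png',cv2.resize(c['image'][190:320,340:460],None,fx=5,fy=4.5,interpolation=cv2.INTER_CUBIC))
E
```

```text
time: 4.9
position: [502.6, -242.8, 166.7]
orientation: [[-1.0, 0.024, 0.002], [0.024, 1.0, -0.001], [-0.002, -0.001, -1.0]]
ft_force: [-0.5, 0.3, 6.8]
width: 0.0
```

View pics/i.png

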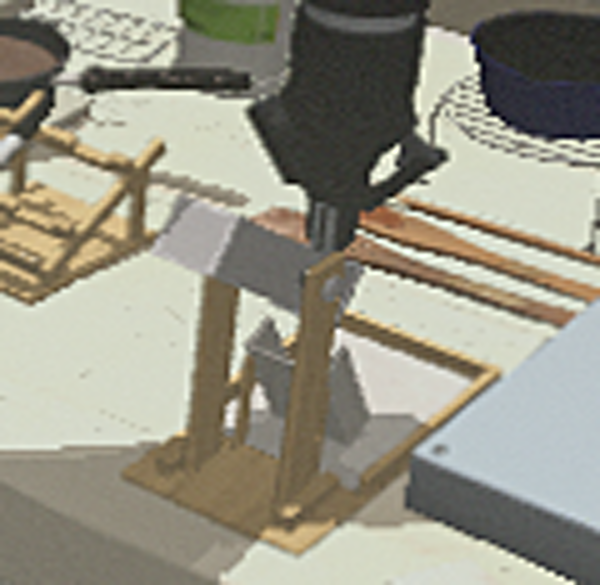

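```bash
python3 -m pendant '[[[1,-0.15,0,-0.5,0,0,0],[1,-0.2,0,-0.5,0,0,0],[1,-0.25,0,-0.5,0,0,0],[1,-0.1,0,-0.2,0,0,0],[1,0,0,0,0,0,0]]]'
python3 - <<'E'
from h import *
from plant import optics,robot
c=optics.read_camera('scene'); cv2.imwrite('pics/j.png',cv2.resize(c['image'][190:320,340:460],None,fx=5,fy=4.5,interpolation=cv2.INTER_CUBIC))
pickle.dump(c,open('j.pkl','wb'))
c=optics.read_camera('wrist'); cv2.imwrite('pics/j2.png',c['image'])
E
```

```text
time: 5.45
position: [494.8, -242.5, 149.1]
orientation: [[-1.0, 0.025, 0.001], [0.025, 1.0, -0.0], [-0.001, -0.0, -1.0]]
ft_force: [5.5, -0.2, 1.4]
width: -0.2
```

View pics/j.png

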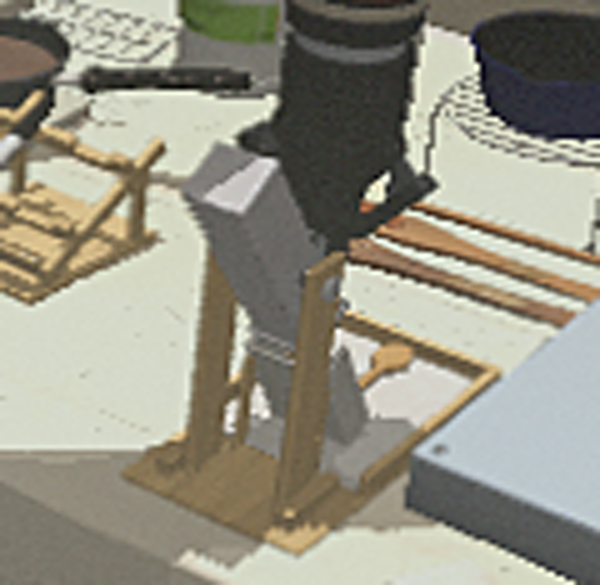

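View pics/j2.png

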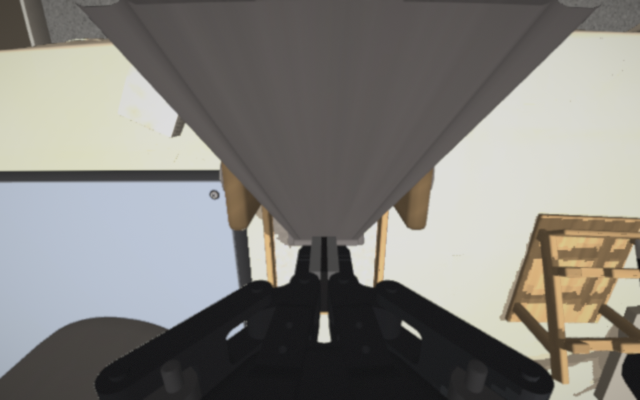

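The spoon (bowl px 393,357 in the crop) has slid onto the tray. I'll hold a bit longer so it settles, then back off forward and up.

```bash
python3 -m pendant '[[[1,0,0,0,0,0,0],[1,0,0,0,0,0,0],[1,0,0,0,0,0,0],[1,0,0,0,0,0,0],[1,0,0,0,0,0,0],[1,0,0,0,0,0,0]]]'
python3 - <<'E'
from h import *
from plant import optics,robot
c=optics.read_camera('scene'); cv2.imwrite('pics/k.png',cv2.resize(c['image'][240:310,360:460],None,fx=7,fy=7,interpolation=cv2.INTER_CUBIC))
E
```

```text
time: 6.15
position: [494.8, -242.5, 149.1]
orientation: [[-1.0, 0.025, 0.001], [0.025, 1.0, -0.0], [-0.001, -0.0, -1.0]]
ft_force: [4.5, 0.7, 2.6]
width: 0.1
```

View pics/k.png

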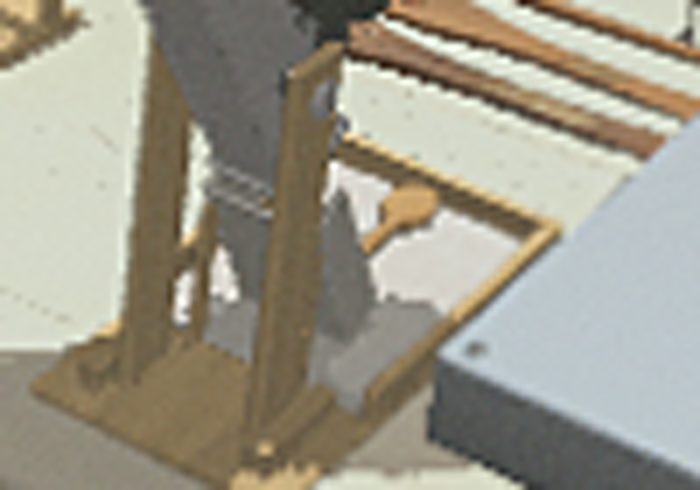

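```bash
python3 -m pendant '[[[1,1.0,0,0.7,0,0,0],[1,2,0,1.3,0,0,0],[1,2.5,0,1.5,0,0,0],[1,2.5,0,1.6,0,0,0],[1,2,0,2,0,0,0],[1,0.5,0,3,0,0,0],[0.3,0,0,3,0,0,0],[0.3,-0.5,0,3,0,0,0],[0.3,0,0,2,0,0,0],[0.3,0,0,0,0,0,0],[0.3,0,0,0,0,0,0],[0.3,0,0,0,0,0,0]]]'
python3 - <<'E'
from h import *
from plant import optics,robot
for n in ['scene','wrist']:
    c=optics.read_camera(n); pickle.dump(c,open(f'l_{n}.pkl','wb')); cv2.imwrite(f'pics/l_{n}.png',c['image'])
E
```

```text
time: 7.4
position: [593.9, -242.2, 328.1]
orientation: [[-1.0, 0.025, -0.003], [0.025, 1.0, 0.001], [0.003, 0.001, -1.0]]
ft_force: [0.8, -0.5, -0.8]
width: 29.6
```

View pics/l_scene.png

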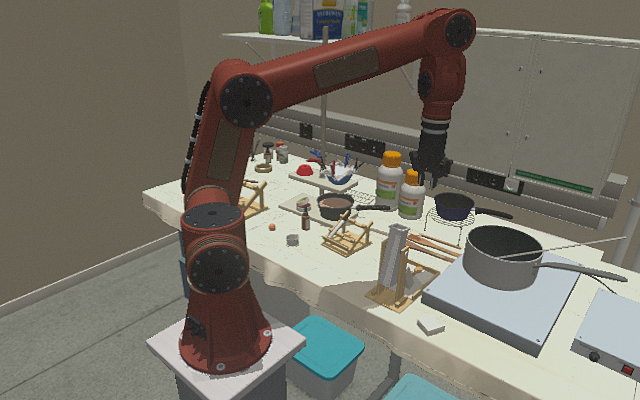

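View pics/l_wrist.png

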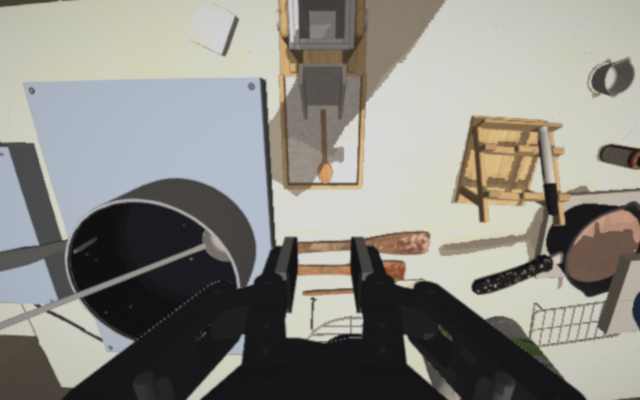

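The spoon lies lengthwise in the tray, with its handle tip near px (323,108) and bowl at (325,172). I'll measure it in an enlarged crop.

```bash
python3 - <<'E'
from h import *
c=pickle.load(open('l_wrist.pkl','rb')); s=np.load('stand.npy')
x0,y0,f=270,60,5
u=cv2.resize(c['image'][y0:y0+135,x0:x0+110],None,fx=f,fy=f,interpolation=cv2.INTER_CUBIC)
def dr(P,col):
    q=(proj(c,P)-[x0,y0]+.5)*f-.5
    for a,b in zip(q[:-1],q[1:]): cv2.line(u,tuple(map(int,a)),tuple(map(int,b)),col,1)
dr(pose(s,[(-2,58,11),(123,58,11),(123,-58,11),(-2,-58,11)]),(255,0,0))
dr(pose(s,[(-2,65,26),(131,65,26),(131,-65,26),(-2,-65,26)]),(0,0,255))
dr(pose(s,[(0,0,11),(123,0,11)]),(0,255,0))
cv2.imwrite('pics/m.png',u)
E
```

```text
(no output)
```

View pics/m.png

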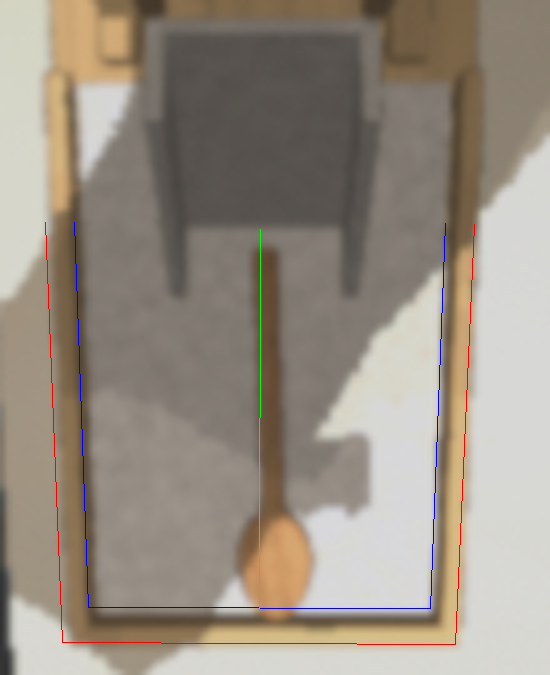

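```bash
python3 - <<'E'
from h import *
c=pickle.load(open('l_wrist.pkl','rb'))
wc=lambda L:(np.array(L)+.5)/5-.5+[270,60]
P=ray(c,wc([(265,247),(276,619),(268,350),(273,500)]),17); print(P)
d=P[1]-P[0]; print(np.linalg.norm(d),np.arctan2(d[1],d[0])); print((P[0]+P[1])/2)
print(ray(c,wc([(78,607),(438,607)]),11))
E
```

```text
[[ 524.16139605 -241.12713498   17.        ]
 [ 644.31633975 -240.45188465   17.        ]
 [ 555.57913666 -240.96615949   17.        ]
 [ 603.78151403 -240.51131517   17.        ]]
120.1568410796264 0.005619770639613912
[ 584.2388679  -240.78950981   17.        ]
[[ 640.16123918 -307.58685562   11.        ]
 [ 643.16385002 -185.33509109   11.        ]]
```

```bash
python3 -m pendant '[[[0.3,-0.2,0.05,-4,0,0,0.01],[0.3,-0.2,0.05,-4.5,0,0,0.01],[0.3,-0.2,0.05,-4.5,0,0,0.01],[0.3,-0.2,0,-4.5,0,0,0],[0.3,-0.2,0,-4,0,0,0],[0.3,0,0,-2,0,0,0],[0.3,0,0,0,0,0,0],[0.3,0,0,0,0,0,0]]]'
python3 - <<'E'
from h import *
from plant import optics,robot
for n in ['wrist']:
    c=optics.read_camera(n); pickle.dump(c,open(f'n_{n}.pkl','wb')); cv2.imwrite(f'pics/n_{n}.png',c['image'])
E
```

```text
time: 8.3
position: [584.2, -240.7, 95.2]
orientation: [[-1.0, -0.005, -0.0], [-0.005, 1.0, 0.0], [0.0, 0.0, -1.0]]
ft_force: [-0.2, -0.3, 0.9]
width: 30.0
```

View pics/n_wrist.png

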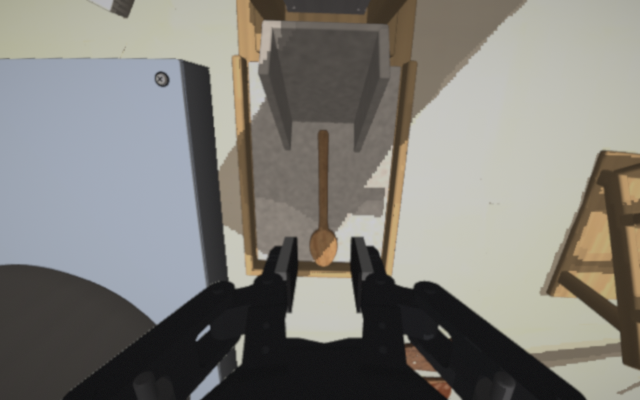

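The spoon (handle tip px 323,130, bowl tip 323,265) is centred between the pads (px 290 and 357, mean 324).

```bash
python3 - <<'E'
from h import *
c=pickle.load(open('n_wrist.pkl','rb'))
P=ray(c,[(323,130),(323,265),(323,150),(323,215)],17); print(P,(P[0]+P[1])/2)
E
python3 -m pendant '[[[0.3,0,0,-3,0,0,0],[0.3,0,0,-2.7,0,0,0],[0.3,0,0,-1.5,0,0,0],[0.3,0,0,-0.6,0,0,0],[0.3,0,0,0,0,0,0],[0.3,0,0,0,0,0,0]]]' 40
```

```text
[[ 523.91286283 -241.09797967   17.        ]
 [ 643.92164402 -240.45624443   17.        ]
 [ 539.4043785  -241.01458555   17.        ]
 [ 594.80256067 -240.71779919   17.        ]] [ 583.91725342 -240.77711205   17.        ]
time: 8.95
position: [585.3, -241.5, 18.6]
orientation: [[-1.0, -0.005, 0.002], [-0.005, 1.0, -0.001], [-0.002, -0.001, -1.0]]
ft_force: [0.6, -0.6, 0.7]
width: 30.2
```

```bash
python3 -m pendant '[[[0.3,0,0,-0.4,0,0,0],[0.5,0,0,0,0,0,0],[0.65,0,0,0,0,0,0],[0.8,0,0,0,0,0,0],[1,0,0,0,0,0,0],[1,0,0,0,0,0,0],[1,0,0,0,0,0,0],[1,0,0,0,0,0,0]]]' 40
python3 - <<'E'
from h import *
from plant import optics,robot
c=optics.read_camera('wrist'); cv2.imwrite('pics/o.png',cv2.resize(c['image'][100:300,200:450],None,fx=3,fy=3,interpolation=cv2.INTER_CUBIC))
E
```

```text
time: 9.75
position: [584.6, -241.0, 13.3]
orientation: [[-1.0, -0.005, 0.0], [-0.005, 1.0, -0.0], [-0.0, -0.0, -1.0]]
ft_force: [-0.3, 1.0, 5.4]
width: 8.6
```

View pics/o.png

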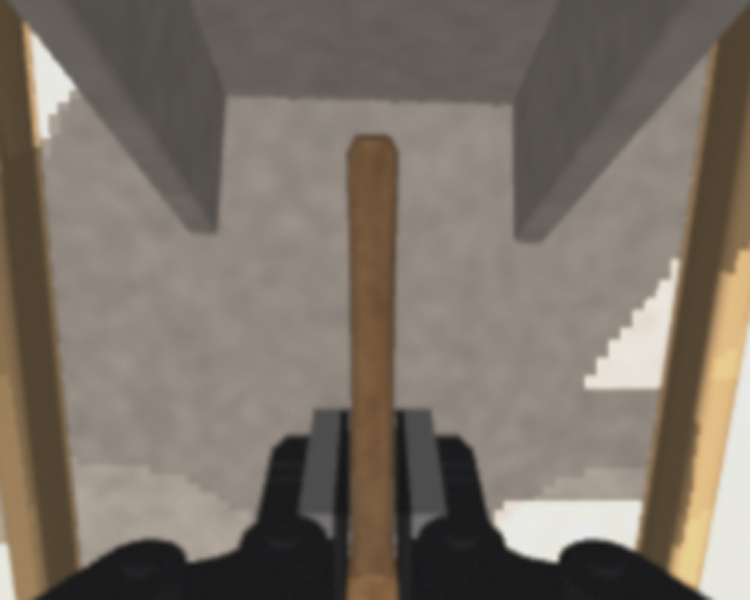

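The spoon is between the pads; I'll lift it.

```bash
python3 -m pendant '[[[1,0,0,0.5,0,0,0],[1,0,0,1.5,0,0,0],[1,0,0,3,0,0,0],[1,0,0,3,0,0,0],[1,0,0,3,0,0,0],[1,0,0,0,0,0,0]]]' 50
python3 - <<'E'
from h import *
from plant import optics,robot
c=optics.read_camera('wrist'); pickle.dump(c,open('p.pkl','wb'));cv2.imwrite('pics/p.png',cv2.resize(c['image'][50:300,180:470],None,fx=2.5,fy=2.3,interpolation=cv2.INTER_CUBIC))
c=optics.read_camera('scene'); cv2.imwrite('pics/p2.png',cv2.resize(c['image'][150:310,340:480],None,fx=4,fy=3.6,interpolation=cv2.INTER_CUBIC))
E
```

```text
time: 10.4
position: [586.7, -242.3, 129.2]
orientation: [[-1.0, -0.005, 0.007], [-0.005, 1.0, -0.004], [-0.007, -0.004, -1.0]]
ft_force: [0.9, -0.6, 0.4]
width: 8.0
```

View pics/p.png

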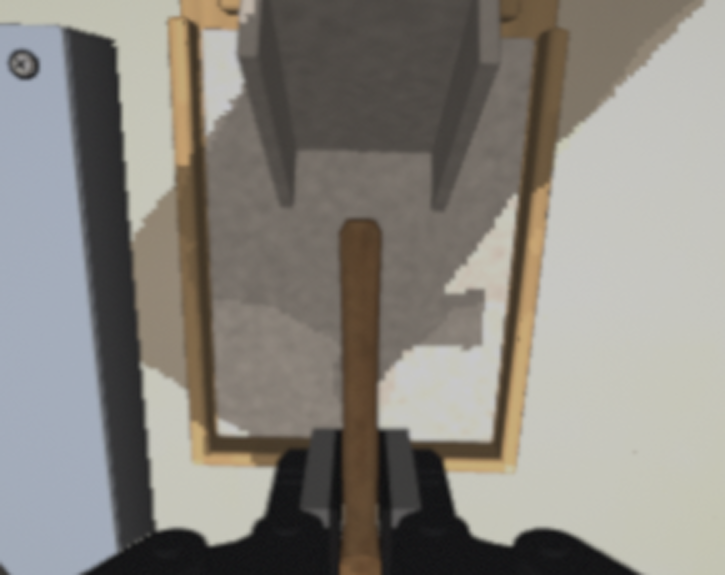

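View pics/p2.png

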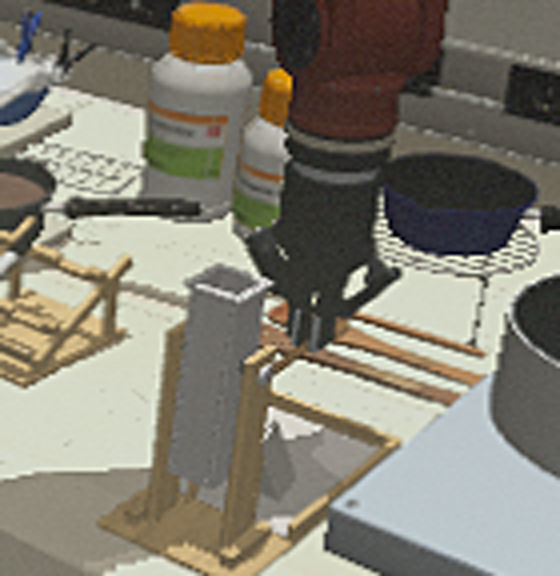

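Grasp is level and centred, and the holder is upright again (crop px 225,285). I'll carry the spoon to the rest while tilting the tool 30° and stand off above the slot.

```bash
python3 -m pendant '[[[1,0,-0.0,2.5,0,0,0],[1,0.1,3,2,0,0,-0.02],[1,0.1,4,1.5,-0.0,-0.0,-0.02],[1,0.1,4.2,1,-0.0,-0.0,-0.02],[1,0.1,4.2,0,-0.0,-0.0,-0.018],[1,0.1,4.2,0,-0.0076,-0.1044,0],[1,0.1,4,0,-0.0076,-0.1044,0],[1,0.1,2.5,0,-0.0076,-0.1044,0],[1,0.1,1.2,0,-0.0076,-0.1044,0],[1,0,0,0,-0.0076,-0.1044,0],[1,0,0,0,0,0,0],[1,0,0,0,0,0,0]]]' 
python3 - <<'E'
from h import *
from plant import optics,robot
from scipy.spatial.transform import Rotation as R
p=np.load('rest.npy'); o=robot.get_obs()
co,si=np.cos(np.pi/6),np.sin(np.pi/6); Rz=R.from_euler('z',p[2]).as_matrix()
S=Rz@np.array([[co,0,-si],[0,1,0],[si,0,co]])   # slot axes
W=S@np.diag([-1,1,-1])
org=pose(p,[p[3],p[4],70])[0]
print('rotvec err',R.from_matrix(W@o['orientation'].T).as_rotvec().round(4))
for d in (40,20,0):
    t=org+S@np.array([-3,0,d-1.7]); print(d,t.round(1),(t-o['position']).round(1))
print(o['position'],o['joints'])
c=optics.read_camera('wrist'); pickle.dump(c,open('q.pkl','wb'));cv2.imwrite('pics/q.png',c['image'])
c=optics.read_camera('scene'); pickle.dump(c,open('qs.pkl','wb'));cv2.imwrite('pics/q2.png',cv2.resize(c['image'][150:290,280:440],None,fx=4.5,fy=4,interpolation=cv2.INTER_CUBIC))
E
```

```text
time: 11.7
position: [592.0, 32.0, 192.7]
orientation: [[-0.865, 0.073, 0.497], [0.063, 0.997, -0.036], [-0.498, 0.0, -0.867]]
ft_force: [1.3, -0.6, 0.5]
width: 8.2
rotvec err [-0.0002 -0.0022 -0.0003]
40 [595.   31.5 101.7] [  3.   -0.5 -91.1]
20 [605.   30.8  84.3] [  13.    -1.2 -108.4]
0 [614.9  30.1  67. ] [  23.    -1.9 -125.7]
[591.96023252  31.98282448 192.72866266] [-0.19946289 -0.62389699 -0.69485714  0.98188878  0.06282213 -0.10970004]
```

View pics/q.png

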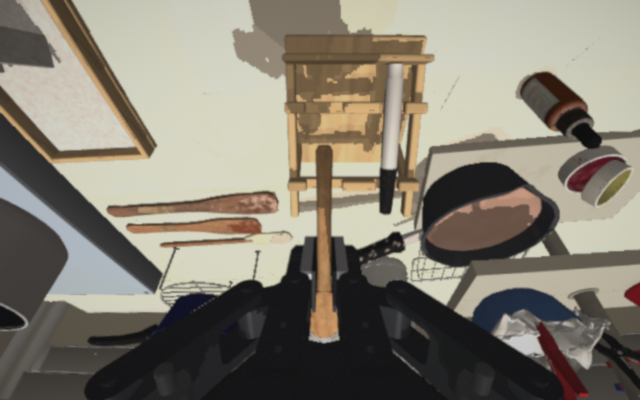

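View pics/q2.png

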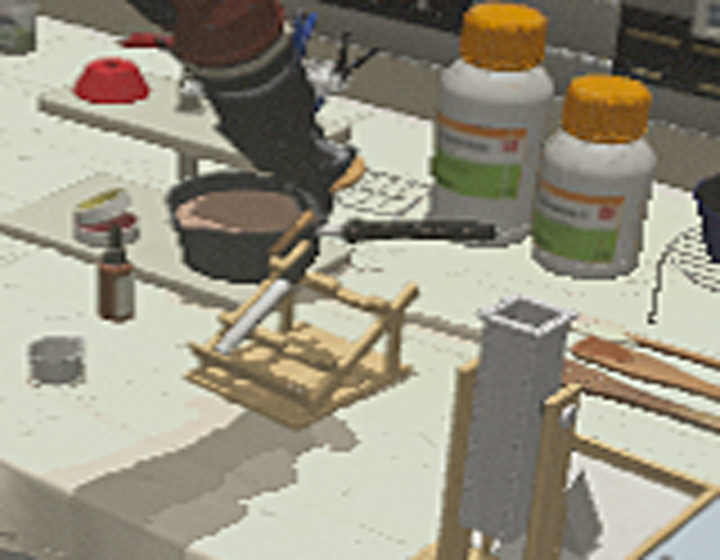

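```bash
cat > ov.py <<'E'
from h import *
import sys
def ov(c,out,x0,y0,w,hh,f,p=None):
    p=np.load('rest.npy') if p is None else p
    co,si=np.cos(np.pi/6),np.sin(np.pi/6)
    def sl(L):
        L=np.atleast_2d(np.float64(L)); return pose(p,np.c_[p[3]+co*L[:,0]-si*L[:,2],p[4]+L[:,1],70+si*L[:,0]+co*L[:,2]])
    u=cv2.resize(c['image'][y0:y0+hh,x0:x0+w],None,fx=f,fy=f,interpolation=cv2.INTER_CUBIC)
    def dr(P,col):
        q=(proj(c,P)-[x0,y0]+.5)*f-.5
        for a,b in zip(q[:-1],q[1:]): cv2.line(u,tuple(map(int,a)),tuple(map(int,b)),col,1)
    for x in (-36,36):
        for y in (-17,17,43,77): dr(sl([(x-5,y,6),(x+5,y,6),(x+5,y,-4),(x-5,y,-4),(x-5,y,6)]),(0,0,255))
    dr(sl([(-60,0,0),(60,0,0)]),(0,255,0)); dr(sl([(-73,-17,0),(-73,17,0)]),(0,255,0))
    cv2.imwrite(out,u)
E
python3 - <<'E'
from ov import *
ov(pickle.load(open('q.pkl','rb')),'pics/r.png',275,25,165,195,3.0 and 3)
E
```

```text
(no output)
```

View pics/r.png

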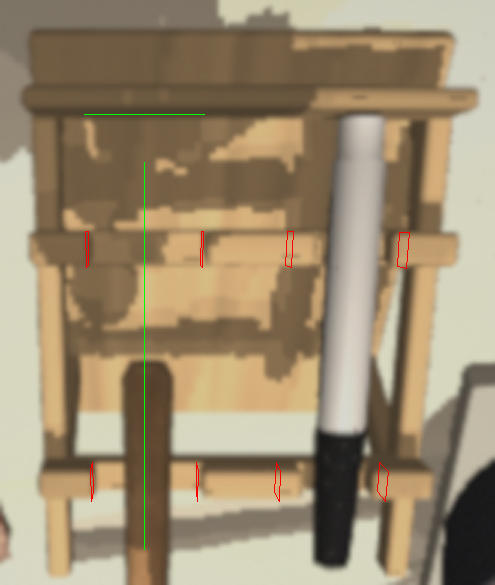

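The overlay of the slot (red teeth, green axis) matches the bars (crop rows 250 and 480), and the spoon is in line (col 147 vs 145). Lowering to the 40 mm standoff, then to 12 mm along the rest's normal.

```bash
python3 -m pendant '[[[1,0.1,-0.02,-2.5,0,0,0],[1,0.1,-0.02,-3,0,0,0],[1,0.1,0,-2.5,0,0,0],[1,0,0,-1.1,0,0,0],[1,0.5,-0.03,-0.87,0,0,0],[1,0.5,-0.03,-0.87,0,0,0],[1,0.4,-0.04,-0.7,0,0,0],[1,0,0,0,0,0,0],[1,0,0,0,0,0,0]]]' 
cat > chk.py <<'E'
from ov import *
from plant import optics,robot
from scipy.spatial.transform import Rotation as R
import sys
p=np.load('rest.npy'); o=robot.get_obs()
co,si=np.cos(np.pi/6),np.sin(np.pi/6); Rz=R.from_euler('z',p[2]).as_matrix()
S=Rz@np.array([[co,0,-si],[0,1,0],[si,0,co]]); W=S@np.diag([-1,1,-1]); org=pose(p,[p[3],p[4],70])[0]
print('rotvec err',R.from_matrix(W@o['orientation'].T).as_rotvec().round(4), 'TCP in slot',(S.T@(o['position']-org)).round(1),'F',o['ft_force'].round(1),o['time'])
n=sys.argv[1]
c=optics.read_camera('wrist'); pickle.dump(c,open(n+'w.pkl','wb')); ov(c,f'pics/{n}w.png',250,10,200,195,3)
c=optics.read_camera('scene'); pickle.dump(c,open(n+'s.pkl','wb')); ov(c,f'pics/{n}s.png',305,185,80,75,8)
E
python3 chk.py t
```

```text
time: 12.7
position: [609.7, 30.7, 77.9]
orientation: [[-0.864, 0.073, 0.499], [0.063, 0.997, -0.036], [-0.5, 0.0, -0.866]]
ft_force: [-0.8, -0.2, 0.9]
width: 8.0
rotvec err [-0.0002 -0.     -0.0007] TCP in slot [-2.1  0.3 10.4] F [-0.8 -0.2  0.9] 12.7
```

View pics/tw.png

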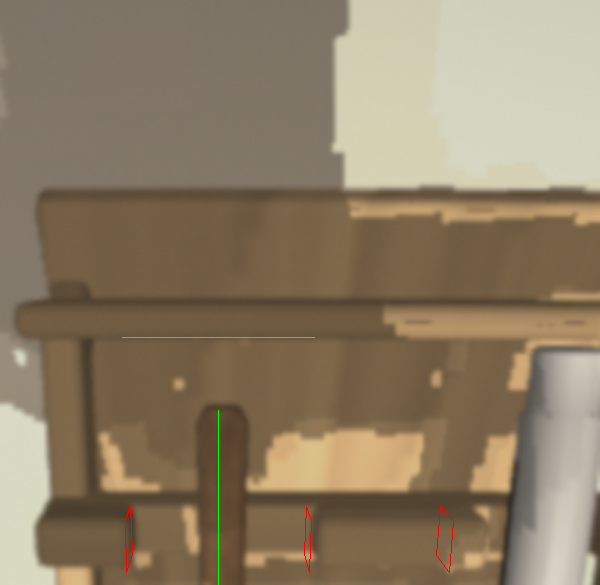

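View pics/ts.png

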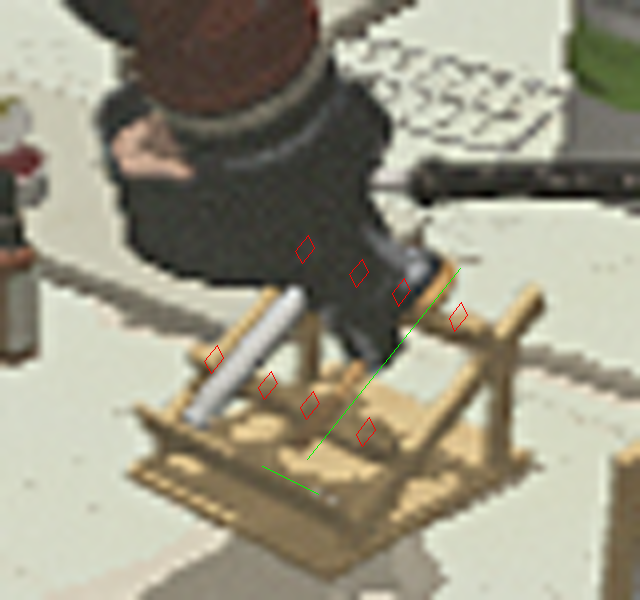

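Spoon is over the notch (col 222 between tooth edges 133 and 310, centre 221). Lowering the last stretch gently along the normal, watching the force.

```bash
python3 -m pendant '[[[1,0.2,-0.01,-0.35,0,0,0],[1,0.15,-0.01,-0.26,0,0,0],[1,0.1,-0.01,-0.17,0,0,0],[1,0,0,0,0,0,0],[1,0,0,0,0,0,0]]]' ; python3 -m pendant '[[[1,0.05,0,-0.087,0,0,0],[1,0,0,0,0,0,0]]]'; python3 -m pendant '[[[1,0.05,0,-0.087,0,0,0],[1,0,0,0,0,0,0]]]'
python3 chk.py u
```

```text
time: 13.3
position: [613.8, 30.5, 69.6]
orientation: [[-0.864, 0.073, 0.498], [0.063, 0.997, -0.036], [-0.5, 0.0, -0.866]]
ft_force: [-0.5, 0.6, 0.2]
width: 8.0
time: 13.5
position: [614.4, 30.4, 68.8]
orientation: [[-0.864, 0.073, 0.499], [0.063, 0.997, -0.036], [-0.5, 0.0, -0.866]]
ft_force: [-0.4, 0.3, -0.0]
width: 8.4
time: 13.7
position: [614.9, 30.5, 67.9]
orientation: [[-0.864, 0.073, 0.498], [0.063, 0.997, -0.036], [-0.5, 0.0, -0.866]]
ft_force: [0.4, 0.4, -0.4]
width: 8.1
rotvec err [-0.0002 -0.0003 -0.0006] TCP in slot [-2.6  0.4 -0.9] F [ 0.4  0.4 -0.4] 13.7
```

```bash
for i in 1; do python3 -m pendant '[[[1,0.05,0,-0.087,0,0,0],[1,0,0,0,0,0,0]]]'|grep -E 'pos|force'; python3 -m pendant '[[[1,0.05,0,-0.087,0,0,0],[1,0,0,0,0,0,0]]]'|grep -E 'pos|force';  done; python3 chk.py v
```

```text
position: [615.5, 30.4, 67.3]
ft_force: [-2.1, 0.6, 2.1]
position: [615.7, 30.4, 67.2]
ft_force: [-20.2, 0.7, 17.8]
rotvec err [ 0.0003 -0.0009 -0.0005] TCP in slot [-2.3  0.4 -1.9] F [-20.2   0.7  17.8] 14.2
```

View pics/vw.png

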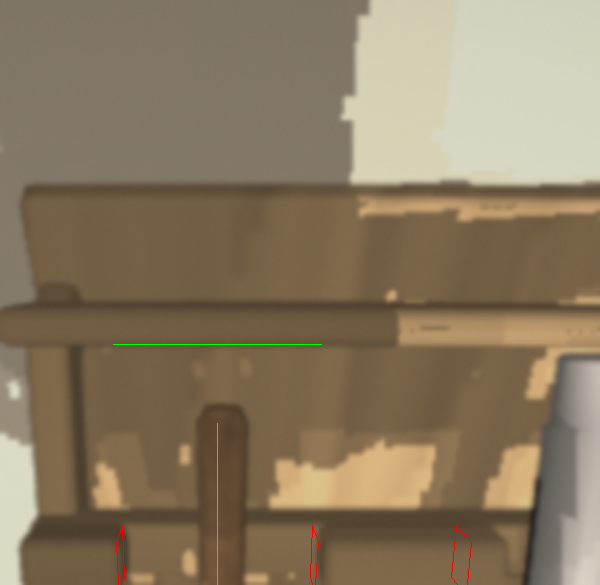

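View pics/vs.png

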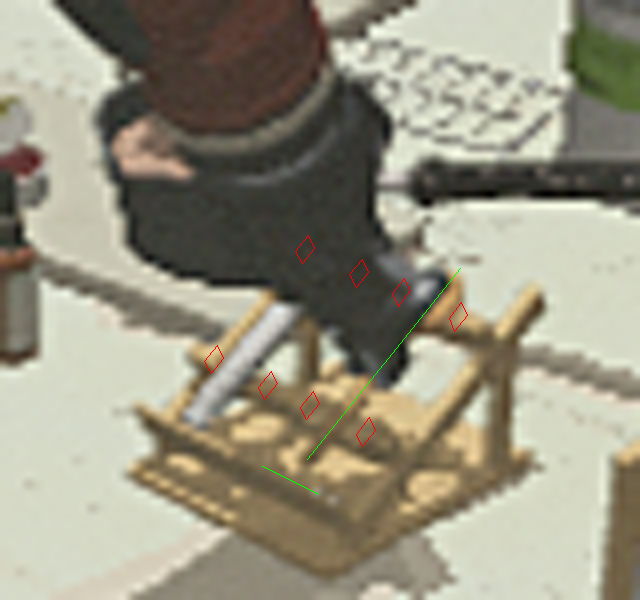

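Contact at the expected depth (about 26 N along the normal), so it's seated. I'll ease off ~0.8 mm, then release.

```bash
python3 -m pendant '[[[1,-0.04,0,0.07,0,0,0],[1,0,0,0,0,0,0]]]'|grep -E 'pos|force'
```

```text
position: [615.6, 30.5, 67.3]
ft_force: [-8.0, 0.0, 8.1]
```

```bash
python3 -m pendant '[[[1,-0.02,0,0.03,0,0,0],[1,0,0,0,0,0,0]]]'|grep -E 'pos|force'; python3 -m pendant '[[[0.8,0,0,0,0,0,0],[0.7,0,0,0,0,0,0],[0.6,0,0,0,0,0,0],[0.5,0,0,0,0,0,0],[0.5,0,0,0,0,0,0],[0.5,0,0,0,0,0,0]]]'; python3 chk.py x
```

```text
position: [615.5, 30.5, 67.3]
ft_force: [-2.1, -0.4, 3.0]
time: 15.3
position: [615.3, 30.4, 67.2]
orientation: [[-0.864, 0.073, 0.498], [0.063, 0.997, -0.036], [-0.5, 0.0, -0.866]]
ft_force: [0.6, 0.4, 0.4]
width: 21.2
rotvec err [-0.0001 -0.0002 -0.0006] TCP in slot [-2.6  0.4 -1.7] F [0.6 0.4 0.4] 15.3
```

View pics/xw.png

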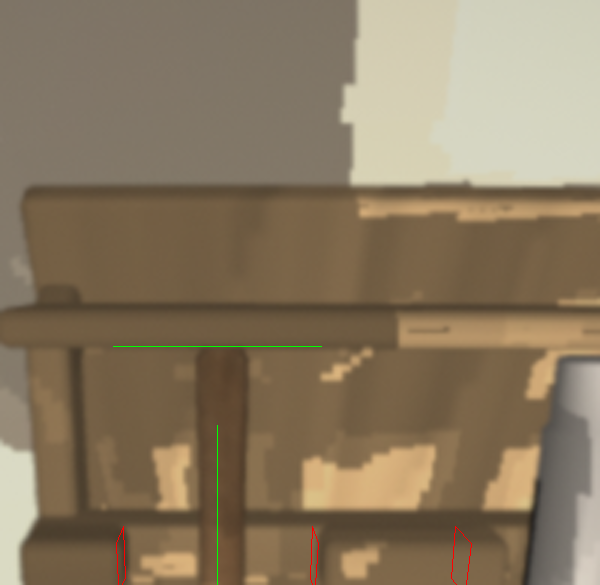

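The spoon slid to the stop plate (handle end at crop row 347 on the stop line), as allowed, and the fingers are clear. Withdrawing along the normal.

```bash
python3 -m pendant '[[[0.5,-0.25,0.02,0.43,0,0,0],[0.5,-0.5,0.04,0.87,0,0,0],[0.5,-1,0.07,1.73,0,0,0],[0.5,-1.5,0.1,2.6,0,0,0],[0.5,-1.5,0.1,2.6,0,0,0],[0.5,-1.5,0.1,2.6,0,0,0],[0.5,-2.0,0,3,0,0,0],[0.5,-2.5,0,3,0,0,0],[0.5,-2.5,0,2,0,0,0],[0.5,0,0,0,0,0,0],[0.5,0,0,0,0,0,0],[0.5,0,0,0,0,0,0]]]'
python3 - <<'E'
from ov import *
from plant import optics,robot
c=optics.read_camera('wrist'); pickle.dump(c,open('yw.pkl','wb')); cv2.imwrite('pics/yw.png',c['image'])
c=optics.read_camera('scene'); cv2.imwrite('pics/ys.png',c['image'][160:350,230:480].repeat(3,0).repeat(3,1))
c=optics.read_camera('top'); cv2.imwrite('pics/yt.png',cv2.resize(c['image'][145:245,250:450],None,fx=4,fy=4,interpolation=cv2.INTER_CUBIC))
E
```

```text
time: 16.6
position: [512.1, 38.1, 260.6]
orientation: [[-0.88, 0.074, 0.469], [0.064, 0.997, -0.037], [-0.47, -0.002, -0.883]]
ft_force: [-0.1, 0.8, 0.0]
width: 21.0
```

View pics/yw.png

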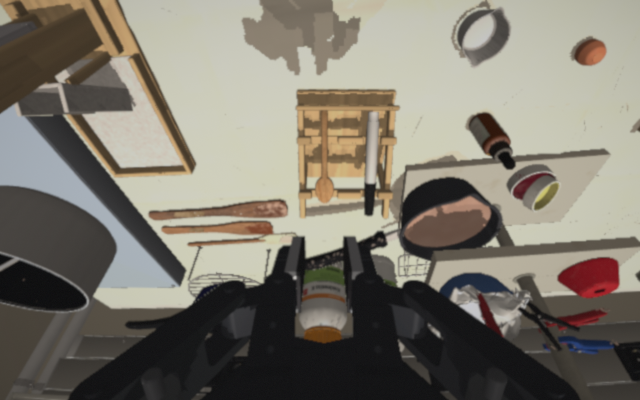

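View pics/ys.png

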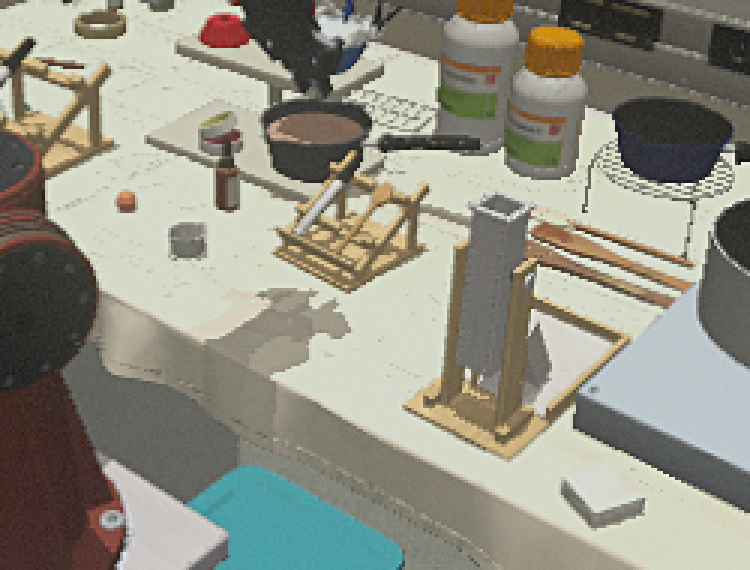

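View pics/yt.png

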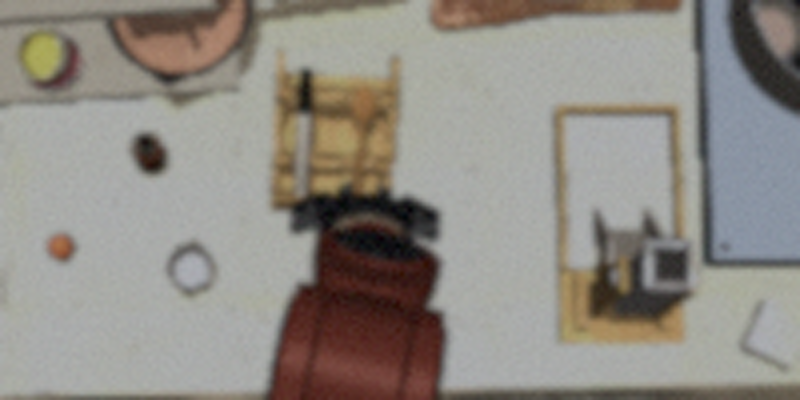

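The spoon lies lengthwise in the empty notches (wrist px 324,110 to 325,190) beside the marker. The holder is upright, the bystanders are where they began, and the arm is clear. Handing in.

```bash
python3 -m pendant '[[[0.5,0,0,0,0,0,0],[0.5,0,0,0,0,0,0],[0.5,0,0,0,0,0,0]]]'|head -2; python3 -c "
from plant import robot
print(robot.sign_off())"
```

```text
time: 17.05
position: [512.4, 38.0, 261.2]
the job is handed in; nothing more can be done
None
```

The spoon is lying lengthwise in the empty notches of the smaller rest, beside the marker, and I've handed the job in at 17.05 s of the 54 s allowed.

- **Tipping:** I pushed the holder over with shut fingers to about 2.5 rad (reckoned from the fingertip path). I held it there about 0.7 s until the spoon was on the tray floor, then backed off and it swung back upright.
- **Placing:** I gripped the spoon mid-handle and carried it over the slot. I tilted the tool by the rest's 30°, lowered it to contact, eased off to about 3 N and opened the fingers.

**Last checks**
- The wrist, scene and top pictures show the spoon across both bars.
- The holder is upright and the tray empty.
- The bulb, cup, block, bottle and marker look unmoved.
- The wrist force reads about zero and the gripper is clear.

**Not quite as planned**
- My last 1 mm lowering step pressed the seated spoon to about 27 N at the wrist before I eased off.
- On release, the spoon slid about 13 mm down to the stop plate, as the task allows.
- My fits for the stand pose differed between cameras by about 3 mm, so I took the spoon's position from the wrist camera close up.

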